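# Move a warm canister from the block heater to the shaker and clamp it

### The arm

A 6-joint arm with a two-finger parallel gripper is mounted at the origin on a cart in front of the work surface, level with it; the furniture and walls round the work are solid. World frame = base frame: x ahead of the robot, y to its left, z up, the work surface at z = 0. Lengths are in m, angles in rad, forces in N, time in s.
With the tool pointing down it reaches from about 0.375 to 0.825 m from the base axis. Payload 5.5 kg.
Tool frame: the origin (TCP) lies on the centre line of the jaws, within the pads' length; the fingertips stand arm.tip_extent ahead of it and the grasp point (between the pads) lies 11 mm behind it (arm.tip_extent is the distance from the TCP to the fingertips, in m); z points along the fingers, y is the line along which they close (so a half turn about z gives the same grasp; the last joint's range is limited). The gripper opens to 85 mm and grips with 20 to 120 N. Pads are 22 mm wide; open, the fingers measure 114 mm over their backs; the gripper's body (76 mm by 85 mm) begins 54 mm behind the grasp point. The pads swing forward as they close: fully open they stand 13 mm farther back than shut.
Start: joints at [-1.127, 0.314, -0.047, 1.21, 0, 1.571], TCP at [0.258, -0.542, 0.239] pointing down, gripper open.
Joint ranges: [-2.67, 2.67], [-0.69, 1.73], [-1.03, 1.25], [-2.08, 2.16], [-1.42, 1.45], [-3.14, 3.14]. Speed limits (rad/s): [2.39, 2.39, 3.01, 3.14, 3.14, 3.14].

### API

Orientations are given as a rotation vector (axis times angle).
In Python, from rig import arm gives the robot as it stands.
- The arm moves only by the tool arm_command, never from a script. Its argument "rows" is a list of rows, each an object of numbers: "gripper": the opening, from 0 (shut) to 1 (fully open); "dx", "dy", "dz": the shift along the tool's x, y, z in m; "rx", "ry", "rz": the turn, a rotation vector about the tool's x, y, z in rad. In form: [{"gripper": .., "dx": .., "dy": .., "dz": .., "rx": .., "ry": .., "rz": ..}, ...]. A call has 1 to 10 rows; each row shifts and turns the commanded pose from where the row before left it, along the tool's axes as they then stand; what a row does not reach is not made up. A row lasts 1/10 s, in which the tool goes at most 50 mm and 8.59 degrees, less where a joint would pass 70% of its speed; a pose out of reach is approached as far as the arm can. A call with a gripper value outside its range is refused whole. The fingers move at their own pace and stop on an object; "grip_force" is the grip in N (left out, the last holds). Time passes only in rows, so rows that do not move let the fingers close. It gives the time, the measured TCP pose, the force, the opening and the grip force at its end, in the units of the state.
- arm.sense(): the state, without advancing time (a new reading comes with each control period).
- arm.capture(name): name is "scene" or "top" or "wrist"; returns the picture (420x560x3 uint8, red, green, blue); there is no depth.
- arm.get_calibration(name): a dict with "fx", "fy", "cx", "cy" (pixels), "D" ([k1, k2, p1, p2, k3] as OpenCV has them; the pictures are not rectified), "R" (3x3) and "t" (3): a world point X has camera coordinates R X + t; the wrist camera has in their place "tool_from_camera" (4x4, takes a point from camera to tool coordinates, whose origin is the TCP and whose axes are the flange's). Camera axes: x right, y down, z forward; pixel columns grow to the right and rows downward; lengths in m; the calibration is good to about 2 mm. A picture is of the moment at which its call begins: read the wrist's pose just before it. get_calibration takes no time and is no camera call.
- arm.finish_job(): hands the job in; it is judged then, once.
The state is a dict: "time_s": time; "joints": joint angles; "qd": joint speeds; "joint_torque": joint torques, N m; "position": TCP position; "ee_rot": TCP orientation; "force": force on the tool from outside, world axes, zero at the start; "moment": the same for the moment, N m; "width": opening from 0.0 (shut) to 1.0 (fully open); "grasp_force": force on a finger pad.
Only numpy, scipy, OpenCV 4.12 (cv2) and the standard library are available. Lean on these libraries where they do the work, as an engineer would, in place of code of your own. Each camera call takes 0.05 s, during which the arm holds its last target. There are 200 camera calls.

### The job

Lift the steel canister straight up out of the block heater by its side handle and set it down on the cork mat. Then take it round its body instead, stand it on the shaker plate in front of the fork with its handle in the gap between its two rubber-lined cheeks, and let go. Finally squeeze the clamp's red release lever against its post, keep it squeezed while you slide the clamp up to the canister, and let go so that it locks there in its last notch; keep the canister upright all the while and leave the dropper bottle and the sample pot where they stand.

Things in the scene. Friction and masses are not known exactly. Their poses are not given: they have to be found in the camera images.
- canister: Closed steel canister, blue lid, loose, 0.3 kg: round body 62 mm across (lid 63), 94 mm high, one black D-shaped side handle. Origin: centre of the underside, z up, handle along its -x. At the start it is sunk in the heater to its lid (underside 16 mm over the bench), so only the handle, standing out in front of the heater, can be grasped. Elsewhere the body is free to grip from 5 to 90 mm up.
- canister_handle: The canister's handle, fixed to it; same origin and axes as canister. Its upright grip bar is 14 mm wide along y, 9 mm thick, centred at x = -70 mm, 26 to 83 mm over the underside; bars of equal width at top and bottom join it to the body, leaving 35 mm open between bar and body. Pinch it from above across its 14 mm.
- canister_grip (a point): Point in the middle of the handle's grip bar: x = -70 mm, y = 0, 66 mm over the canister's underside; axes as the canister.
- heater: White block heater, blue control panel, fixed, 102 mm high. Origin: axis of its well, at bench level. Front face at x = -46 mm, back +85, sides at y = -68 and +138 mm. The round well is 67 mm across, floor 16 mm up, open at the top and, by a 37 mm wide slot for the handle, to the front (-x). Lift the canister straight up some 95 mm before moving it sideways.
- cork_mat: Square cork mat, fixed, 120 x 120 mm, 6 mm thick, lying on the bench between heater and shaker. Origin at the centre of its underside.
- shaker: Bench shaker, fixed: white housing, blue panel on its front (-x) side, aluminium plate 190 mm (x) by 320 mm (y from -150 to +170 mm), top 80 mm over the bench. Origin at bench level. The fork stands at the -y end of the plate, the clamp runs along y on two rods at the +y end.
- shaker_seat (a point): Where the canister's underside centre must finally stand: on the plate (shaker x 0, y -60, z 80 mm), on a black rubber disc 80 mm wide; axes as the shaker. It touches the fork there: two black-lined cheeks 79 mm high, 27 to 75 mm from this point toward -y, gap x = -15.5 to +15.5 mm for the handle, no room for fingers. Up to 10 mm short of it (+y) will do at first: the clamp pushes it home.
- clamp (a joint): Travel of the clamp in m: 0 at the start (open), growing toward the fork (shaker's -y). Notches at 0, 0.018, 0.036, 0.054; unless its lever is squeezed it moves only 2 mm either way. At 0.054, the last, it holds the canister; it meets the canister at about 0.0555, where the pawl still drops into that notch. About 2.5 N of friction.
- clamp_face (a point): Middle of the clamp's rubber-faced front bar (80 mm wide in x, 28 to 54 mm over the plate), moves with the clamp; axes as the shaker. At the start at y = +26.5 mm of the shaker.
- clamp_grip (a point): Midway (y) between the outer faces of the clamp's black fixed post (fork side) and red release lever, 62 mm over the shaker plate; moves with the clamp; axes as the shaker. Both are upright plates 30 mm wide (x), tops 81 mm over the plate, 42 mm over their outer faces at rest, 29 squeezed; the clamp's own plate below them is 33 mm up. Grasp both from above, fingers closing along y.
- release (a joint): Angle of the red release lever in rad: 0 at rest (pawl down), 0.26 fully squeezed toward the post; beyond 0.18 the pawl is clear of the notches. A spring returns it (4 N at the lever at first, 8 N at full squeeze).
- green_dropper: Dropper bottle with green cap, 27 mm across, 74 mm high, loose bystander.
- sample_pot: White lidded sample pot, 81 mm across, 100 mm high, loose bystander.
Not all that is in view belongs to the job. Of the things that look like the canister, the larger one is meant.

How it is judged:
By the outcome, as a careful person would: the job done as asked, in the order asked, and still so for the second after the job is handed in, with the robot touching nothing.
It also fails if it takes over 64 s, if anything falls off the work surface, if the arm or the gripper's body presses on something with over 40 N, if the wrist force passes 120 N, or if a joint passes its speed limit or range.

## Working session

There is one attempt and no reset: what is moved stays moved. The work goes in short steps, Python scripts to look and compute and a tool call to move; the robot and the scene stay as the last step left them, time stands still between calls to the robot, and variables do not carry over. Pictures are saved under pics/ and viewed, at most 10 in all, crops included, and the job is handed in when it is done.

Besides the shell and the picture viewer there is one more tool, called after "Request:" by a JSON object that holds its "name" and its "arguments", one argument or row to a line. arm_command: Moves the arm, as the interface text tells. Its arguments: {"type":"object","properties":{"rows":{"type":"array","items":{"type":"object","properties":{"gripper":{"type":"number"},"dx":{"type":"number"},"dy":{"type":"number"},"dz":{"type":"number"},"rx":{"type":"number"},"ry":{"type":"number"},"rz":{"type":"number"}}}},"grip_force":{"type":"number"}},"required":["rows"]}

```bash
mkdir -p pics
cat > h.py <<'E'
import numpy as np, cv2
from rig import arm
from scipy.spatial.transform import Rotation as Rn
def grab(n,f):
    s=arm.sense(); im=arm.capture(n); cv2.imwrite('pics/'+f,im[:,:,::-1]); np.save('pics/'+n+'.npy',im); return s,im
def ray(n,uv,s=None):
    c=arm.get_calibration(n); K=np.array([[c['fx'],0,c['cx']],[0,c['fy'],c['cy']],[0,0,1]])
    p=cv2.undistortPoints(np.array(uv,float).reshape(-1,1,2),K,np.array(c['D'],float)).reshape(-1,2)
    d=np.c_[p,np.ones(len(p))]
    if n=='wrist':
        T=np.array(c['tool_from_camera']); R=Rn.from_rotvec(s['ee_rot']).as_matrix()
        return np.array(s['position'])+R@T[:3,3], d@(R@T[:3,:3]).T
    R=np.array(c['R']); return -R.T@np.array(c['t']), d@R
def onz(n,uv,z,s=None):
    o,d=ray(n,uv,s); return o+d*((z-o[2])/d[:,2])[:,None]
E
python3 - <<'E'
from h import *
s,a=grab('scene','scene0.png'); _,b=grab('top','top0.png')
print(s); print(arm.tip_extent)
for n in('scene','top'): print(ray(n,[[280,210]]))
E
```

```text
{'time_s': 0.0, 'joints': array([-1.12699867e+00,  3.14242056e-01, -4.80993619e-02,  1.21020485e+00,
        5.85898302e-06,  1.57076316e+00]), 'qd': array([ 0.00068961, -0.00068963, -0.00226516, -0.00015011,  0.00154143,
       -0.00045402]), 'joint_torque': array([ 4.32667211e-04, -5.39590681e+01,  3.39748049e+01,  1.92369602e-02,
        9.09369851e-05,  4.44872043e-06]), 'position': array([ 0.25737616, -0.54135211,  0.23841606]), 'ee_rot': array([-3.06288695e+00, -6.91083709e-01,  5.95617586e-04]), 'force': array([-0.47645441, -0.22648583,  0.40610331]), 'moment': array([-0.00414567, -0.02007108, -0.03428238]), 'grasp_force': 0.0, 'width': 1.000728681326394}
0.008
(array([0.68491388, 1.13341983, 0.72537188]), array([[-0.04875212, -0.89968522, -0.43400746]]))
(array([ 0.46008239, -0.04211305,  1.24221038]), array([[ 0.14548856, -0.02014458, -0.98917081]]))
```

View pics/scene0.png

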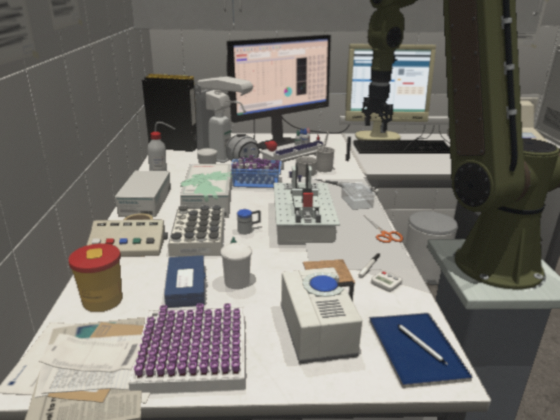

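View pics/top0.png

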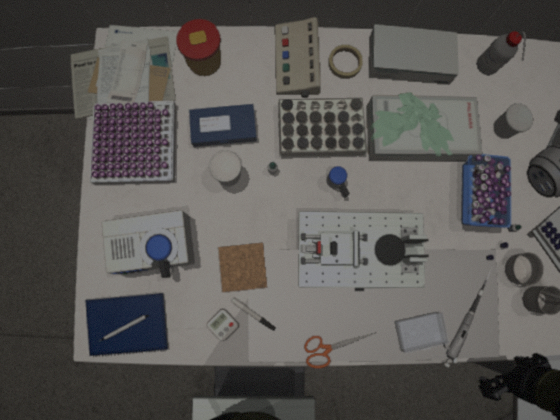

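The top view shows two blue-lidded candidates. One is at about (158,247), sunk in the white heater with its handle at about (166,268). The other is a small loose one at about (338,178). The larger one in the heater fits the description. The mat is at about (243,267), the shaker disc at about (389,250) and the clamp at about (330,248).

Run:
```python
from h import *
b=np.load('pics/top.npy')
A=cv2.resize(b[195:295,90:260],None,fx=4.4,fy=4.4,interpolation=cv2.INTER_CUBIC)[:, :750]
B=cv2.resize(b[195:300,285:440],None,fx=4.4,fy=4.4,interpolation=cv2.INTER_CUBIC)
# half-size stack each
cv2.imwrite('pics/c1.png',cv2.resize(np.vstack([cv2.copyMakeBorder(A,0,0,0,max(0,B.shape[1]-A.shape[1]),0),cv2.copyMakeBorder(B,0,0,0,max(0,A.shape[1]-B.shape[1]),0)]),None,fx=.65,fy=.65)[:,:,::-1])
hsv=cv2.cvtColor(b,cv2.COLOR_RGB2HSV)
def blob(m,x0,y0,x1,y1):
    k=np.zeros_like(m);k[y0:y1,x0:x1]=m[y0:y1,x0:x1]
    c=max(cv2.findContours(k,cv2.RETR_EXTERNAL,cv2.CHAIN_APPROX_NONE)[0],key=cv2.contourArea);return c
m=cv2.inRange(hsv,(100,120,50),(125,255,255))
c=blob(m,135,225,185,270);(u,v),r=cv2.minEnclosingCircle(c);print('lid',u,v,r,onz('top',[[u,v],[u+r,v],[u,v-r]],.110))
c=blob(m,320,160,350,190);(u,v),r=cv2.minEnclosingCircle(c);print('small',u,v,r,onz('top',[[u,v],[u+r,v]],.06))
m=cv2.inRange(hsv,(5,80,50),(22,255,220));c=blob(m,210,235,275,300);R=cv2.minAreaRect(c);print('mat',R,onz('top',cv2.boxPoints(R),.006),onz('top',[R[0]],.006))
m=cv2.inRange(hsv,(0,0,0),(180,255,70));c=blob(m,374,230,402,270);(u,v),r=cv2.minEnclosingCircle(c);print('disc',u,v,r,onz('top',[[u,v],[u+r,v]],.08),cv2.boundingRect(c))
m=cv2.inRange(hsv,(0,120,60),(8,255,255))|cv2.inRange(hsv,(170,120,60),(180,255,255));c=blob(m,305,230,345,270);print('lever',cv2.minAreaRect(c),onz('top',[cv2.minAreaRect(c)[0]],.16))
print(b[247,200:212].mean(1),hsv[267,240])
```

```text
lid 158.20213317871094 247.0957489013672 12.22873306274414 [[0.53385974 0.23025005 0.11      ]
 [0.53414833 0.20023413 0.11      ]
 [0.56364593 0.23131084 0.11      ]]
small 337.5555419921875 175.11111450195312 8.259028434753418 [[ 0.72643451 -0.21538368  0.06      ]
 [ 0.72666777 -0.23702056  0.06      ]]
mat ((242.30001831054688, 266.8999938964844), (44.51287078857422, 44.418060302734375), 84.5596694946289) [[ 0.54263048  0.09589364  0.006     ]
 [ 0.55445647 -0.02075699  0.006     ]
 [ 0.4383096  -0.03260188  0.006     ]
 [ 0.42673828  0.08286098  0.006     ]] [[0.49032451 0.03128396 0.006     ]]
disc 390.16741943359375 249.2568817138672 15.622590065002441 [[ 0.53286896 -0.34324913  0.08      ]
 [ 0.53278563 -0.38359024  0.08      ]] (375, 235, 27, 30)
lever ((319.0, 247.0), (10.0, 2.0), 90.0) [[ 0.53306627 -0.15486634  0.16      ]]
[129.66666667 132.         132.33333333 130.66666667 131.66666667
 128.66666667 133.66666667 132.33333333 133.33333333 132.
 130.         129.        ] [ 13 103  97]
```

View pics/c1.png

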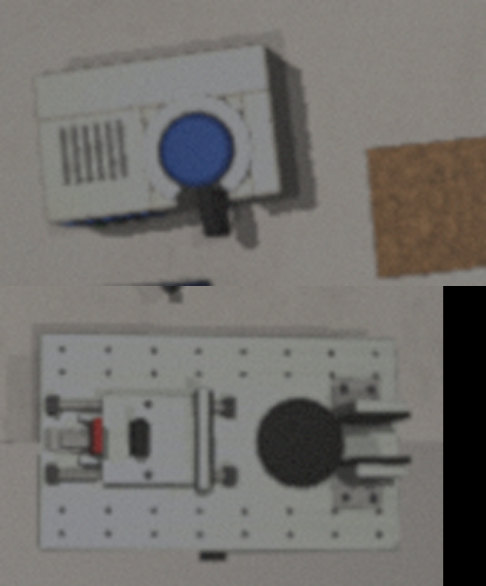

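The crop confirms the sunk canister: its lid is round at crop (196,148), and the black handle runs down to (216,235). Next I compute the yaws.

Run:
```python
from h import *
A=lambda p:[(90+x/2.86,195+y/2.86) for x,y in p]
B=lambda p:[(285+x/2.86,195+(y-286)/2.86) for x,y in p]
h=onz('top',A([(37,76),(265,45),(282,193),(50,221)]),.102);print('heater',h)
for i,j in((1,0),(2,3),(1,2),(0,3)): d=h[i]-h[j];print(np.degrees(np.arctan2(d[1],d[0])),np.hypot(*d[:2]))
print('handle end',onz('top',A([(204,236),(228,234)]),.099), 'front mid',onz('top',A([(215,213)]),.099))
p=onz('top',B([(40,335),(394,338),(397,549),(40,547)]),.08);print('plate',p,p.mean(0))
for i,j in((0,1),(3,2),(1,2),(0,3)): d=p[i]-p[j];print(np.degrees(np.arctan2(d[1],d[0])),np.hypot(*d[:2]))
# scene: lid centre
a=np.load('pics/scene.npy');hs=cv2.cvtColor(a,cv2.COLOR_RGB2HSV);m=cv2.inRange(hs,(100,120,50),(125,255,255));k=np.zeros_like(m);k[270:298,300:345]=m[270:298,300:345]
c=max(cv2.findContours(k,0,1)[0],key=cv2.contourArea);(u,v),ax,_=cv2.fitEllipse(c);print('scene lid',u,v,ax,onz('scene',[[u,v]],.11))
```

```text
heater [[0.59613938 0.37424581 0.102     ]
 [0.62452378 0.17459112 0.102     ]
 [0.4976643  0.15629253 0.102     ]
 [0.47125252 0.35660457 0.102     ]]
-81.90862765963695 0.2016622669377775
-82.48869865048472 0.20204577167901136
8.207902151731343 0.12817241119057018
8.040280594396675 0.1261266897564439
handle end [[0.46056592 0.22281636 0.099     ]
 [0.46251703 0.20222357 0.099     ]] front mid [[0.48017689 0.21390638 0.099     ]]
plate [[ 0.62589509 -0.11348246  0.08      ]
 [ 0.62499997 -0.43137593  0.08      ]
 [ 0.4377687  -0.4276635   0.08      ]
 [ 0.44144119 -0.11309376  0.08      ]] [ 0.53252624 -0.27140391  0.08      ]
89.83866735164148 0.317894733219588
89.33112237653893 0.314591180162534
-1.1359150488545693 0.18726806699511336
-0.12074003053430546 0.18445430657390507
scene lid 323.48974609375 283.1760559082031 (13.859440803527832, 25.219728469848633) [[0.53405206 0.23979145 0.11      ]]
```

The heater yaw is about 8°, the handle yaw about 10-13°, and the seat is near (0.533,-0.342). I turn first, then travel to a spot above the handle.

Request:
{"name": "arm_command", "arguments": {
  "rows": [
    {"rz":-0.144,"gripper":1},
    {"rz":-0.144},
    {"rz":-0.144},
    {"rz":-0.144},
    {"rz":-0.144},
    {"rz":-0.144},
    {"rz":-0.144},
    {"rz":-0.144},
    {"rz":-0.144},
    {"rz":-0.144}
  ]
}}

```text
$.rows[0]: bad value
```

Request:
{"name": "arm_command", "arguments": {
  "rows": [
    {"rz":-0.144},
    {"rz":-0.144},
    {"rz":-0.144},
    {"rz":-0.144},
    {"rz":-0.144},
    {"rz":-0.144},
    {"rz":-0.144},
    {"rz":-0.144},
    {"rz":-0.144},
    {"rz":-0.144}
  ]
}}

```text
$.rows[0]: bad value
```

Request:
{"name": "arm_command", "arguments": {
  "rows": [
    {"dx":-0.0169,"dy":0.0356},
    {"dx":-0.0169,"dy":0.0356},
    {"dx":-0.0169,"dy":0.0356},
    {"dx":-0.0169,"dy":0.0356},
    {"dx":-0.0169,"dy":0.0356},
    {"dx":-0.0169,"dy":0.0356},
    {"dx":-0.0169,"dy":0.0356},
    {"dx":-0.0169,"dy":0.0356},
    {"dx":-0.0169,"dy":0.0356},
    {"dx":-0.0169,"dy":0.0356}
  ]
}}

```text
$.rows[0]: bad value
```

Request:
{"name": "arm_command", "arguments": {
  "rows": [
    {"dx":-0.0169,"dy":0.0356},
    {"dx":-0.0169,"dy":0.0356},
    {"dx":-0.0169,"dy":0.0356},
    {"dx":-0.0169,"dy":0.0356},
    {"dx":-0.0169,"dy":0.0356},
    {"dx":-0.0169,"dy":0.0356},
    {"dx":-0.0169,"dy":0.0356},
    {"dx":-0.0169,"dy":0.0356},
    {"dx":-0.0169,"dy":0.0356},
    {"dx":-0.0169,"dy":0.0356}
  ]
}}

```text
$.rows[0]: bad value
```

```bash
cat >> h.py <<'E'
def st():
    s=arm.sense(); M=Rn.from_rotvec(s['ee_rot']).as_matrix()
    print('t%.1f'%s['time_s'],'p',np.round(s['position'],4),'yaw %.2f'%np.degrees(np.arctan2(M[1,0],M[0,0])),'F',np.round(s['force'],1),'w %.3f g %.1f'%(s['width'],s['grasp_force']),'q6 %.2f'%s['joints'][5],'zt',np.round(M[:,2],4)); return s,M
def go(x,y,z,yaw=None):
    "print tool-frame shift from the measured pose, and the turn rz"
    s,M=st(); print('shift',np.round(M.T@(np.array([x,y,z])-s['position']),4))
    if yaw is not None:
        d=(yaw-np.degrees(np.arctan2(M[1,0],M[0,0]))+180)%360-180; print('rz',np.round(-np.radians(d),4))
E
python3 - <<'E'
from h import *
st(); s,im=grab('wrist','w1.png'); print(arm.get_calibration('wrist')['tool_from_camera'])
E
```

```text
t0.1 p [ 0.2574 -0.5414  0.2385] yaw 25.43 F [1.2 0.2 0. ] w 0.998 g 0.0 q6 1.57 zt [-6.0e-04  1.4e-03 -1.0e+00]
[[-2.65250168e-04 -9.60856696e-01 -2.77045735e-01  7.04928720e-02]
 [ 9.99999070e-01 -6.25389742e-04  1.21156891e-03  8.14320682e-04]
 [-1.33740566e-03 -2.77045156e-01  9.60855969e-01 -1.33672063e-01]
 [ 0.00000000e+00  0.00000000e+00  0.00000000e+00  1.00000000e+00]]
```

View pics/w1.png

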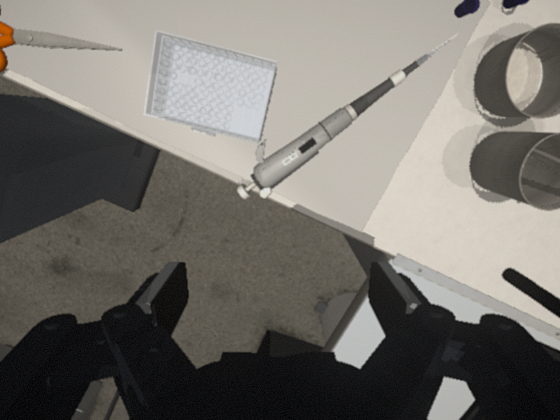

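The rows were refused and the arm did not move, so the wrist view still shows the start place. I'll retry with full rows.

Request:
{"name": "arm_command", "arguments": {
  "rows": [
    {"gripper":1,"dx":0,"dy":0,"dz":0,"rx":0,"ry":0,"rz":-0.144},
    {"gripper":1,"dx":0,"dy":0,"dz":0,"rx":0,"ry":0,"rz":-0.144},
    {"gripper":1,"dx":0,"dy":0,"dz":0,"rx":0,"ry":0,"rz":-0.144},
    {"gripper":1,"dx":0,"dy":0,"dz":0,"rx":0,"ry":0,"rz":-0.144},
    {"gripper":1,"dx":0,"dy":0,"dz":0,"rx":0,"ry":0,"rz":-0.144},
    {"gripper":1,"dx":0,"dy":0,"dz":0,"rx":0,"ry":0,"rz":-0.144},
    {"gripper":1,"dx":0,"dy":0,"dz":0,"rx":0,"ry":0,"rz":-0.144},
    {"gripper":1,"dx":0,"dy":0,"dz":0,"rx":0,"ry":0,"rz":-0.144},
    {"gripper":1,"dx":0,"dy":0,"dz":0,"rx":0,"ry":0,"rz":-0.144},
    {"gripper":1,"dx":0,"dy":0,"dz":0,"rx":0,"ry":0,"rz":-0.144}
  ],
  "grip_force": 100
}}

```text
time_s: 1.15
position: [0.2575, -0.5417, 0.2389]
ee_rot: [-1.84, -2.545, -0.001]
force: [0.8, -0.5, -0.3]
width: 1.001
grasp_force: 0.0
```

Request:
{"name": "arm_command", "arguments": {
  "rows": [
    {"gripper":1,"dx":0,"dy":0,"dz":0,"rx":0,"ry":0,"rz":-0.144},
    {"gripper":1,"dx":0,"dy":0,"dz":0,"rx":0,"ry":0,"rz":-0.144},
    {"gripper":1,"dx":0,"dy":0,"dz":0,"rx":0,"ry":0,"rz":-0.144},
    {"gripper":1,"dx":0,"dy":0,"dz":0,"rx":0,"ry":0,"rz":-0.144},
    {"gripper":1,"dx":0,"dy":0,"dz":0,"rx":0,"ry":0,"rz":-0.144},
    {"gripper":1,"dx":0,"dy":0,"dz":0,"rx":0,"ry":0,"rz":-0.144},
    {"gripper":1,"dx":0,"dy":0,"dz":0,"rx":0,"ry":0,"rz":-0.144},
    {"gripper":1,"dx":0,"dy":0,"dz":0,"rx":0,"ry":0,"rz":-0.144},
    {"gripper":1,"dx":0,"dy":0,"dz":0,"rx":0,"ry":0,"rz":-0.144},
    {"gripper":1,"dx":0,"dy":0,"dz":0,"rx":0,"ry":0,"rz":-0.144}
  ]
}}

```text
time_s: 2.15
position: [0.2575, -0.5416, 0.2389]
ee_rot: [0.295, -3.127, -0.001]
force: [-0.4, -0.7, -0.9]
width: 1.0
grasp_force: 0.0
```

Request:
{"name": "arm_command", "arguments": {
  "rows": [
    {"gripper":1,"dx":-0.0169,"dy":0.0356,"dz":0,"rx":0,"ry":0,"rz":0},
    {"gripper":1,"dx":-0.0169,"dy":0.0356,"dz":0,"rx":0,"ry":0,"rz":0},
    {"gripper":1,"dx":-0.0169,"dy":0.0356,"dz":0,"rx":0,"ry":0,"rz":0},
    {"gripper":1,"dx":-0.0169,"dy":0.0356,"dz":0,"rx":0,"ry":0,"rz":0},
    {"gripper":1,"dx":-0.0169,"dy":0.0356,"dz":0,"rx":0,"ry":0,"rz":0},
    {"gripper":1,"dx":-0.0169,"dy":0.0356,"dz":0,"rx":0,"ry":0,"rz":0},
    {"gripper":1,"dx":-0.0169,"dy":0.0356,"dz":0,"rx":0,"ry":0,"rz":0},
    {"gripper":1,"dx":-0.0169,"dy":0.0356,"dz":0,"rx":0,"ry":0,"rz":0},
    {"gripper":1,"dx":-0.0169,"dy":0.0356,"dz":0,"rx":0,"ry":0,"rz":0},
    {"gripper":1,"dx":-0.0169,"dy":0.0356,"dz":0,"rx":0,"ry":0,"rz":0}
  ]
}}

```text
time_s: 3.15
position: [0.3593, -0.1596, 0.2393]
ee_rot: [-0.285, 3.128, -0.0]
force: [0.5, -1.1, -0.1]
width: 1.004
grasp_force: 0.0
```

Request:
{"name": "arm_command", "arguments": {
  "rows": [
    {"gripper":1,"dx":-0.0169,"dy":0.0356,"dz":0,"rx":0,"ry":0,"rz":0},
    {"gripper":1,"dx":-0.0169,"dy":0.0356,"dz":0,"rx":0,"ry":0,"rz":0},
    {"gripper":1,"dx":-0.0169,"dy":0.0356,"dz":0,"rx":0,"ry":0,"rz":0},
    {"gripper":1,"dx":-0.0169,"dy":0.0356,"dz":0,"rx":0,"ry":0,"rz":0},
    {"gripper":1,"dx":-0.0169,"dy":0.0356,"dz":0,"rx":0,"ry":0,"rz":0},
    {"gripper":1,"dx":-0.0169,"dy":0.0356,"dz":0,"rx":0,"ry":0,"rz":0},
    {"gripper":1,"dx":-0.0169,"dy":0.0356,"dz":0,"rx":0,"ry":0,"rz":0},
    {"gripper":1,"dx":-0.0169,"dy":0.0356,"dz":0,"rx":0,"ry":0,"rz":0},
    {"gripper":1,"dx":-0.0169,"dy":0.0356,"dz":0,"rx":0,"ry":0,"rz":0},
    {"gripper":1,"dx":-0.0169,"dy":0.0356,"dz":0,"rx":0,"ry":0,"rz":0}
  ]
}}

```text
time_s: 4.15
position: [0.461, 0.2212, 0.2391]
ee_rot: [0.286, -3.128, 0.0]
force: [0.7, -1.0, 0.4]
width: 1.0
grasp_force: 0.0
```

Run:
```python
from h import *
st(); s,im=grab('wrist','w2.png')
```

```text
t4.2 p [0.461  0.2212 0.2391] yaw -169.54 F [ 0.7 -1.   0.4] w 1.000 g 0.0 q6 0.27 zt [-1.e-04 -2.e-04 -1.e+00]
```

View pics/w2.png

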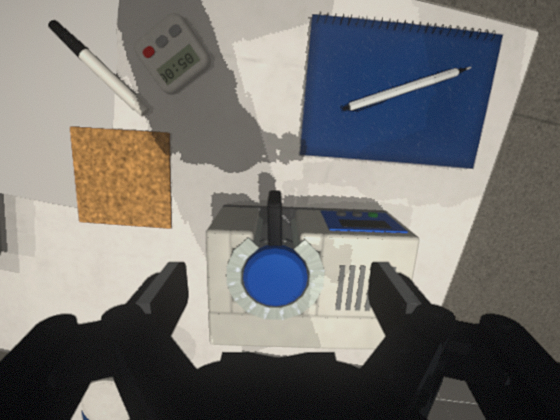

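The wrist view shows the lid at about (275,276) and the handle running up to about (275,190). The mat is at about (121,177).

Run:
```python
from h import *
im=np.load('pics/wrist.npy');s=arm.sense();hs=cv2.cvtColor(im,cv2.COLOR_RGB2HSV)
m=cv2.inRange(hs,(100,120,50),(125,255,255));m[:240]=0;m[320:]=0;m[:,:230]=0;m[:,320:]=0
c=max(cv2.findContours(m,0,1)[0],key=cv2.contourArea);(u,v),ax,_=cv2.fitEllipse(c);L=onz('wrist',[[u,v]],.110,s)[0];print('lid',u,v,ax,L)
g=im.max(2).astype(int)
for r in range(188,240,5):
    k=np.where(g[r,255:295]<60)[0]+255
    if len(k): print(r,k.min(),k.max(),np.round(onz('wrist',[[(k.min()+k.max())/2,r]],.099,s)[0],4))
m=cv2.inRange(hs,(5,80,80),(22,255,255));m[:110]=0;m[240:]=0;m[:,200:]=0
c=max(cv2.findContours(m,0,1)[0],key=cv2.contourArea);R=cv2.minAreaRect(c);print('mat',R,onz('wrist',[R[0]],.006,s),onz('wrist',cv2.boxPoints(R),.006,s))
```

```text
lid 274.83758544921875 275.4365539550781 (59.81943130493164, 62.946685791015625) [0.53106555 0.2355926  0.11      ]
193 269 279 [0.4552 0.2207 0.099 ]
198 268 280 [0.4598 0.2216 0.099 ]
203 268 280 [0.4644 0.2224 0.099 ]
208 261 293 [0.4686 0.226  0.099 ]
213 260 281 [0.4744 0.221  0.099 ]
218 263 281 [0.4789 0.2232 0.099 ]
223 263 281 [0.4838 0.2241 0.099 ]
228 267 281 [0.4883 0.2268 0.099 ]
233 267 282 [0.4931 0.2282 0.099 ]
238 263 287 [0.498  0.2296 0.099 ]
mat ((120.0, 177.5), (101.0, 100.0), 90.0) [[0.4910419  0.03632102 0.006     ]] [[ 0.44146108 -0.02596031  0.006     ]
 [ 0.4210096   0.09122228  0.006     ]
 [ 0.54449562  0.10247465  0.006     ]
 [ 0.56872123 -0.02561789  0.006     ]]
```

Request:
{"name": "arm_command", "arguments": {
  "rows": [
    {"gripper":0.55,"dx":-0.001,"dy":0,"dz":0.025,"rx":0,"ry":0,"rz":0},
    {"gripper":0.55,"dx":0,"dy":0,"dz":0.025,"rx":0,"ry":0,"rz":0},
    {"gripper":0.55,"dx":0,"dy":0,"dz":0.025,"rx":0,"ry":0,"rz":0},
    {"gripper":0.55,"dx":0,"dy":0,"dz":0.025,"rx":0,"ry":0,"rz":0},
    {"gripper":0.55,"dx":0,"dy":0,"dz":0.02,"rx":0,"ry":0,"rz":0},
    {"gripper":0.55,"dx":0,"dy":0,"dz":0.02,"rx":0,"ry":0,"rz":0},
    {"gripper":0.55,"dx":0,"dy":0,"dz":0.015,"rx":0,"ry":0,"rz":0},
    {"gripper":0.55,"dx":0,"dy":0,"dz":0.012,"rx":0,"ry":0,"rz":0},
    {"gripper":0.55,"dx":0,"dy":0,"dz":0,"rx":0,"ry":0,"rz":0}
  ]
}}

```text
time_s: 5.1
position: [0.4607, 0.219, 0.0707]
ee_rot: [0.285, -3.126, 0.002]
force: [-0.8, -0.5, 0.1]
width: 0.552
grasp_force: 0.0
```

Request:
{"name": "arm_command", "arguments": {
  "rows": [
    {"gripper":0.15,"dx":0,"dy":0,"dz":0,"rx":0,"ry":0,"rz":0},
    {"gripper":0,"dx":0,"dy":0,"dz":0,"rx":0,"ry":0,"rz":0},
    {"gripper":0,"dx":0,"dy":0,"dz":0,"rx":0,"ry":0,"rz":0},
    {"gripper":0,"dx":0,"dy":0,"dz":0,"rx":0,"ry":0,"rz":0},
    {"gripper":0,"dx":0,"dy":0,"dz":0,"rx":0,"ry":0,"rz":0},
    {"gripper":0,"dx":0,"dy":0,"dz":0,"rx":0,"ry":0,"rz":0}
  ]
}}

```text
time_s: 5.7
position: [0.4627, 0.22, 0.0733]
ee_rot: [-0.285, 3.127, 0.0]
force: [-1.1, -0.9, 5.9]
width: 0.146
grasp_force: 97.4
```

Run:
```python
from h import *
st()
```

```text
t5.7 p [0.4627 0.22   0.0733] yaw -169.57 F [-1.1 -0.9  5.9] w 0.146 g 97.4 q6 0.26 zt [ 1.6e-03  4.0e-04 -1.0e+00]
```

Request:
{"name": "arm_command", "arguments": {
  "rows": [
    {"gripper":0,"dx":0,"dy":0,"dz":-0.005,"rx":0,"ry":0,"rz":0},
    {"gripper":0,"dx":0,"dy":0,"dz":-0.008,"rx":0,"ry":0,"rz":0},
    {"gripper":0,"dx":0,"dy":0,"dz":-0.01,"rx":0,"ry":0,"rz":0},
    {"gripper":0,"dx":0,"dy":0,"dz":-0.01,"rx":0,"ry":0,"rz":0}
  ],
  "grip_force": 120
}}

```text
time_s: 6.1
position: [0.4618, 0.2198, 0.1061]
ee_rot: [0.286, -3.128, 0.0]
force: [0.5, 0.1, -2.4]
width: 0.141
grasp_force: 116.9
```

Request:
{"name": "arm_command", "arguments": {
  "rows": [
    {"gripper":0,"dx":0,"dy":0,"dz":-0.012,"rx":0,"ry":0,"rz":0},
    {"gripper":0,"dx":0,"dy":0,"dz":-0.014,"rx":0,"ry":0,"rz":0},
    {"gripper":0,"dx":0,"dy":0,"dz":-0.014,"rx":0,"ry":0,"rz":0},
    {"gripper":0,"dx":0,"dy":0,"dz":-0.014,"rx":0,"ry":0,"rz":0},
    {"gripper":0,"dx":0,"dy":0,"dz":-0.01,"rx":0,"ry":0,"rz":0},
    {"gripper":0,"dx":0,"dy":0,"dz":-0.006,"rx":0,"ry":0,"rz":0},
    {"gripper":0,"dx":0,"dy":0,"dz":0,"rx":0,"ry":0,"rz":0}
  ]
}}

```text
time_s: 6.8
position: [0.4625, 0.22, 0.1763]
ee_rot: [-0.286, 3.127, 0.001]
force: [0.6, 0.6, -2.4]
width: 0.141
grasp_force: 116.9
```

Run:
```python
from h import *
st(); s,im=grab('wrist','w3.png'); grab('scene','s3.png')
hs=cv2.cvtColor(im,cv2.COLOR_RGB2HSV)
m=cv2.inRange(hs,(100,120,50),(125,255,255));m[:200]=0;m[340:]=0;m[:,:215]=0;m[:,335:]=0
c=max(cv2.findContours(m,0,1)[0],key=cv2.contourArea);(u,v),ax,_=cv2.fitEllipse(c);print(u,v,ax,onz('wrist',[[u,v]],s['position'][2]-.0733+.110,s)[0])
a=np.vstack([im,])
S=np.load('pics/scene.npy')[200:340,250:390]
cv2.imwrite('pics/c3.png',np.hstack([cv2.resize(im[100:400,150:400],None,fx=1.4,fy=1.4),cv2.resize(S,(420,420))])[:,:,::-1])
```

```text
t6.8 p [0.4625 0.22   0.1763] yaw -169.56 F [ 0.6  0.6 -2.4] w 0.141 g 116.9 q6 0.26 zt [ 1.4e-03  7.0e-04 -1.0e+00]
333.2159423828125 229.20596313476562 (1.823034644126892, 6.451212406158447) [0.42417905 0.23084432 0.21299777]
```

View pics/c3.png

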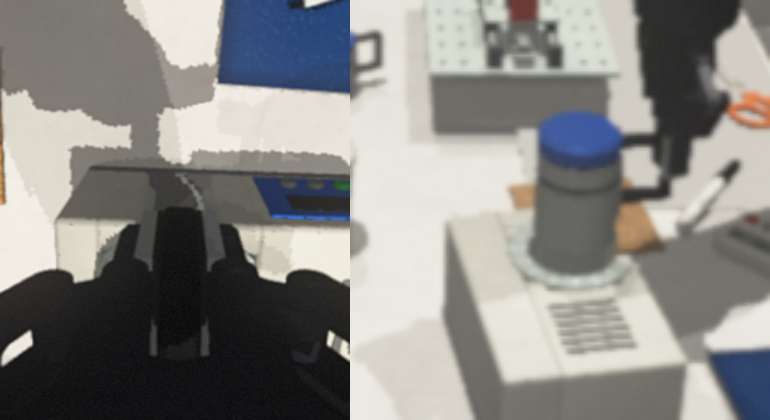

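The canister is held upright and clear of the heater. I carry it over the mat.

Request:
{"name": "arm_command", "arguments": {
  "rows": [
    {"gripper":0,"dx":0.003,"dy":-0.008,"dz":-0.006,"rx":0,"ry":0,"rz":0},
    {"gripper":0,"dx":0.007,"dy":-0.017,"dz":-0.004,"rx":0,"ry":0,"rz":0},
    {"gripper":0,"dx":0.0095,"dy":-0.0235,"dz":0,"rx":0,"ry":0,"rz":0},
    {"gripper":0,"dx":0.0095,"dy":-0.0235,"dz":0,"rx":0,"ry":0,"rz":0},
    {"gripper":0,"dx":0.0095,"dy":-0.0235,"dz":0,"rx":0,"ry":0,"rz":0},
    {"gripper":0,"dx":0.0095,"dy":-0.0235,"dz":0,"rx":0,"ry":0,"rz":0},
    {"gripper":0,"dx":0.0095,"dy":-0.0235,"dz":0,"rx":0,"ry":0,"rz":0},
    {"gripper":0,"dx":0.0095,"dy":-0.0235,"dz":0,"rx":0,"ry":0,"rz":0},
    {"gripper":0,"dx":0.006,"dy":-0.015,"dz":0,"rx":0,"ry":0,"rz":0},
    {"gripper":0,"dx":0.003,"dy":-0.008,"dz":0,"rx":0,"ry":0,"rz":0}
  ]
}}

```text
time_s: 7.9
position: [0.4203, 0.0179, 0.1854]
ee_rot: [0.282, -3.128, 0.001]
force: [-0.4, 1.1, -3.3]
width: 0.138
grasp_force: 117.2
```

Request:
{"name": "arm_command", "arguments": {
  "rows": [
    {"gripper":0,"dx":0,"dy":0,"dz":0.012,"rx":0,"ry":0,"rz":0},
    {"gripper":0,"dx":0,"dy":0,"dz":0.02,"rx":0,"ry":0,"rz":0},
    {"gripper":0,"dx":0,"dy":0,"dz":0.02,"rx":0,"ry":0,"rz":0},
    {"gripper":0,"dx":0,"dy":0,"dz":0.02,"rx":0,"ry":0,"rz":0},
    {"gripper":0,"dx":0,"dy":0,"dz":0.018,"rx":0,"ry":0,"rz":0},
    {"gripper":0,"dx":0,"dy":0,"dz":0.012,"rx":0,"ry":0,"rz":0},
    {"gripper":0,"dx":0,"dy":0,"dz":0.008,"rx":0,"ry":0,"rz":0},
    {"gripper":0,"dx":0,"dy":0,"dz":0.004,"rx":0,"ry":0,"rz":0},
    {"gripper":0,"dx":0,"dy":0,"dz":0,"rx":0,"ry":0,"rz":0}
  ]
}}

```text
time_s: 8.8
position: [0.4212, 0.0203, 0.0709]
ee_rot: [0.286, -3.128, -0.0]
force: [0.2, 0.2, -2.7]
width: 0.14
grasp_force: 117.2
```

Run:
```python
from h import *
st(); grab('scene','s4.png');grab('top','t4.png')
S=np.load('pics/scene.npy')[190:330,250:390];T=np.load('pics/top.npy')[210:310,200:300]
cv2.imwrite('pics/c4.png',np.hstack([cv2.resize(S,(400,400)),cv2.resize(T,(400,400))])[:,:,::-1])
```

```text
t8.8 p [0.4212 0.0203 0.0709] yaw -169.54 F [ 0.2  0.2 -2.7] w 0.140 g 117.2 q6 -0.13 zt [-8.e-04  1.e-04 -1.e+00]
```

View pics/c4.png

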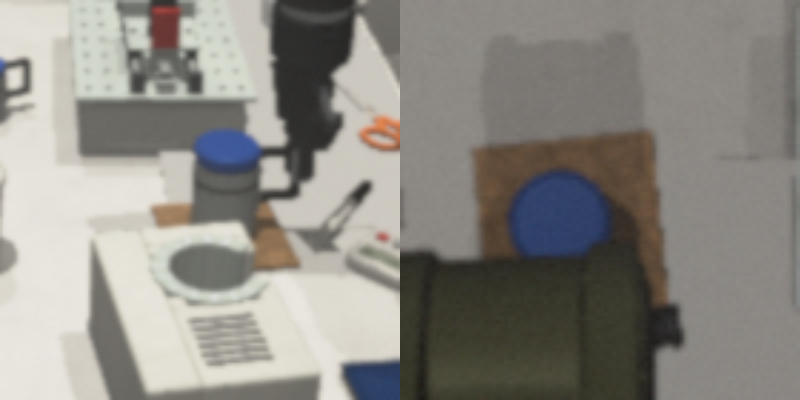

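The canister hangs upright over the mat's centre. I lower the last few millimetres.

Request:
{"name": "arm_command", "arguments": {
  "rows": [
    {"gripper":0,"dx":0,"dy":0,"dz":0.003,"rx":0,"ry":0,"rz":0},
    {"gripper":0,"dx":0,"dy":0,"dz":0.002,"rx":0,"ry":0,"rz":0},
    {"gripper":0,"dx":0,"dy":0,"dz":0,"rx":0,"ry":0,"rz":0}
  ]
}}

```text
time_s: 9.2
position: [0.4214, 0.0201, 0.0662]
ee_rot: [-0.286, 3.129, 0.0]
force: [0.5, 0.1, -3.6]
width: 0.14
grasp_force: 117.2
```

Request:
{"name": "arm_command", "arguments": {
  "rows": [
    {"gripper":0,"dx":0,"dy":0,"dz":0.0015,"rx":0,"ry":0,"rz":0},
    {"gripper":0,"dx":0,"dy":0,"dz":0.0005,"rx":0,"ry":0,"rz":0},
    {"gripper":0,"dx":0,"dy":0,"dz":0,"rx":0,"ry":0,"rz":0}
  ]
}}

```text
time_s: 9.5
position: [0.4214, 0.0201, 0.0642]
ee_rot: [0.286, -3.128, 0.0]
force: [-0.3, 0.6, -3.5]
width: 0.137
grasp_force: 117.2
```

Request:
{"name": "arm_command", "arguments": {
  "rows": [
    {"gripper":0,"dx":0,"dy":0,"dz":0.0012,"rx":0,"ry":0,"rz":0},
    {"gripper":0,"dx":0,"dy":0,"dz":0.0008,"rx":0,"ry":0,"rz":0},
    {"gripper":0,"dx":0,"dy":0,"dz":0,"rx":0,"ry":0,"rz":0}
  ]
}}

```text
time_s: 9.8
position: [0.4215, 0.02, 0.0634]
ee_rot: [-0.286, 3.128, -0.0]
force: [-5.3, -1.6, 12.6]
width: 0.142
grasp_force: 119.8
```

The canister is down on the mat (12 N contact). I release, rise and look.

Request:
{"name": "arm_command", "arguments": {
  "rows": [
    {"gripper":0.3,"dx":0,"dy":0,"dz":0,"rx":0,"ry":0,"rz":0},
    {"gripper":0.55,"dx":0,"dy":0,"dz":0,"rx":0,"ry":0,"rz":0},
    {"gripper":0.55,"dx":0,"dy":0,"dz":-0.01,"rx":0,"ry":0,"rz":0},
    {"gripper":0.55,"dx":0,"dy":0,"dz":-0.02,"rx":0,"ry":0,"rz":0},
    {"gripper":0.6,"dx":0,"dy":0,"dz":-0.03,"rx":0,"ry":0,"rz":0},
    {"gripper":1,"dx":0,"dy":0,"dz":-0.04,"rx":0,"ry":0,"rz":0},
    {"gripper":1,"dx":0,"dy":0,"dz":-0.04,"rx":0,"ry":0,"rz":0},
    {"gripper":1,"dx":0,"dy":0,"dz":-0.025,"rx":0,"ry":0,"rz":0},
    {"gripper":1,"dx":0,"dy":0,"dz":0,"rx":0,"ry":0,"rz":0}
  ]
}}

```text
time_s: 10.7
position: [0.4242, 0.0203, 0.2318]
ee_rot: [-0.285, 3.121, -0.001]
force: [0.5, -0.2, -0.6]
width: 1.001
grasp_force: 0.0
```

```bash
cat >> h.py <<'E'
def lid(im,name,z,s=None,box=None):
    hs=cv2.cvtColor(im,cv2.COLOR_RGB2HSV);m=cv2.inRange(hs,(100,120,50),(125,255,255))
    k=np.zeros_like(m);x0,y0,x1,y1=box;k[y0:y1,x0:x1]=m[y0:y1,x0:x1]
    c=max(cv2.findContours(k,0,1)[0],key=cv2.contourArea);(u,v),ax,_=cv2.fitEllipse(c)
    P=onz(name,[[u,v]],z,s)[0];print(name,'lid',round(u,1),round(v,1),np.round(ax,1),np.round(P,4));return P
E
python3 - <<'E'
from h import *
st(); s,im=grab('wrist','w5.png')
L=lid(im,'wrist',.1,s,(200,220,360,340))
g=im.max(2).astype(int)
for r in range(188,245,4):
    k=np.where(g[r,250:300]<60)[0]+250
    if len(k): P=onz('wrist',[[(k.min()+k.max())/2,r]],.089,s)[0];print(r,k.min(),k.max(),np.round(P,4),'%.1f'%np.degrees(np.arctan2(*(L-P)[1::-1])))
_,t=grab('top','t5.png'); lid(t,'top',.1,None,(215,240,270,290))
go(L[0],L[1],.13)
E
```

```text
t10.7 p [0.4242 0.0203 0.2318] yaw -169.56 F [ 0.5 -0.2 -0.6] w 1.001 g 0.0 q6 -0.13 zt [ 7.6e-03  4.0e-04 -1.0e+00]
wrist lid 277.5 268.7 [58.7 61.6] [0.4877 0.0303 0.1   ]
188 273 284 [0.4129 0.0174 0.089 ] 9.8
192 272 285 [0.4166 0.0181 0.089 ] 9.7
196 271 285 [0.4204 0.0184 0.089 ] 10.1
200 271 285 [0.4241 0.019  0.089 ] 10.0
204 270 285 [0.428  0.0193 0.089 ] 10.5
208 271 285 [0.4317 0.0204 0.089 ] 10.0
212 268 285 [0.4358 0.0198 0.089 ] 11.5
216 271 287 [0.4392 0.0228 0.089 ] 8.8
220 263 291 [0.4434 0.0216 0.089 ] 11.1
224 259 295 [0.4473 0.0224 0.089 ] 11.1
228 257 298 [0.4512 0.0235 0.089 ] 10.5
232 254 299 [0.4553 0.0233 0.089 ] 12.2
236 254 299 [0.4593 0.0241 0.089 ] 12.4
240 252 299 [0.4636 0.0239 0.089 ] 15.0
244 252 299 [0.4676 0.0246 0.089 ] 15.9
top lid 239.3 262.7 [16.7 24.4] [0.4982 0.0332 0.1   ]
t10.8 p [0.422  0.0202 0.228 ] yaw -169.56 F [-0.6  0.1 -0.7] w 1.001 g 0.0 q6 -0.13 zt [ 1.8e-03  1.0e-04 -1.0e+00]
shift [-0.0663 -0.0019  0.0981]
```

Request:
{"name": "arm_command", "arguments": {
  "rows": [
    {"gripper":1,"dx":-0.014,"dy":0,"dz":0.01,"rx":0,"ry":0,"rz":0},
    {"gripper":1,"dx":-0.02,"dy":0,"dz":0.015,"rx":0,"ry":0,"rz":0},
    {"gripper":1,"dx":-0.02,"dy":0,"dz":0.015,"rx":0,"ry":0,"rz":0},
    {"gripper":1,"dx":-0.015,"dy":0,"dz":0.01,"rx":0,"ry":0,"rz":0},
    {"gripper":1,"dx":0,"dy":0,"dz":0.01,"rx":0,"ry":0,"rz":0},
    {"gripper":1,"dx":0,"dy":0,"dz":0.02,"rx":0,"ry":0,"rz":0},
    {"gripper":1,"dx":0,"dy":0,"dz":0.02,"rx":0,"ry":0,"rz":0},
    {"gripper":1,"dx":0,"dy":0,"dz":0.02,"rx":0,"ry":0,"rz":0},
    {"gripper":1,"dx":0,"dy":0,"dz":0.02,"rx":0,"ry":0,"rz":0}
  ]
}}

```text
time_s: 11.7
position: [0.4875, 0.0324, 0.0856]
ee_rot: [0.285, -3.126, -0.0]
force: [0.2, 0.6, 0.2]
width: 1.004
grasp_force: 0.0
```

Request:
{"name": "arm_command", "arguments": {
  "rows": [
    {"gripper":1,"dx":0,"dy":0,"dz":0.015,"rx":0,"ry":0,"rz":0},
    {"gripper":1,"dx":0,"dy":0,"dz":0.01,"rx":0,"ry":0,"rz":0},
    {"gripper":1,"dx":0,"dy":0,"dz":0,"rx":0,"ry":0,"rz":0},
    {"gripper":0.6,"dx":0,"dy":0,"dz":0,"rx":0,"ry":0,"rz":0},
    {"gripper":0.6,"dx":0,"dy":0,"dz":0,"rx":0,"ry":0,"rz":0},
    {"gripper":0.6,"dx":0,"dy":0,"dz":0,"rx":0,"ry":0,"rz":0},
    {"gripper":0.6,"dx":0,"dy":0,"dz":0,"rx":0,"ry":0,"rz":0}
  ],
  "grip_force": 60
}}

```text
time_s: 12.4
position: [0.4902, 0.0325, 0.0634]
ee_rot: [-0.286, 3.127, -0.001]
force: [-1.5, -0.9, 6.7]
width: 0.718
grasp_force: 65.5
```

Run:
```python
from h import *
st(); _,t=grab('top','t6.png')
```

```text
t12.4 p [0.4902 0.0325 0.0634] yaw -169.56 F [-1.5 -0.9  6.7] w 0.718 g 65.5 q6 -0.12 zt [ 1.9e-03 -3.0e-04 -1.0e+00]
```

The body is gripped. I lift and turn it so the handle points toward -y.

Request:
{"name": "arm_command", "arguments": {
  "rows": [
    {"gripper":0.6,"dx":0,"dy":0,"dz":-0.01,"rx":0,"ry":0,"rz":0},
    {"gripper":0.6,"dx":0,"dy":0,"dz":-0.02,"rx":0,"ry":0,"rz":-0.136},
    {"gripper":0.6,"dx":0,"dy":0,"dz":-0.02,"rx":0,"ry":0,"rz":-0.14},
    {"gripper":0.6,"dx":0,"dy":0,"dz":-0.02,"rx":0,"ry":0,"rz":-0.14},
    {"gripper":0.6,"dx":0,"dy":0,"dz":-0.02,"rx":0,"ry":0,"rz":-0.14},
    {"gripper":0.6,"dx":0,"dy":0,"dz":-0.02,"rx":0,"ry":0,"rz":-0.14},
    {"gripper":0.6,"dx":0,"dy":0,"dz":-0.02,"rx":0,"ry":0,"rz":-0.14},
    {"gripper":0.6,"dx":0,"dy":0,"dz":-0.02,"rx":0,"ry":0,"rz":-0.14},
    {"gripper":0.6,"dx":0,"dy":0,"dz":-0.02,"rx":0,"ry":0,"rz":-0.14},
    {"gripper":0.6,"dx":0,"dy":0,"dz":-0.02,"rx":0,"ry":0,"rz":-0.14}
  ],
  "grip_force": 80
}}

```text
time_s: 13.45
position: [0.4887, 0.0327, 0.2533]
ee_rot: [2.076, -2.357, -0.001]
force: [0.2, -0.4, -3.5]
width: 0.716
grasp_force: 87.5
```

Request:
{"name": "arm_command", "arguments": {
  "rows": [
    {"gripper":0.6,"dx":0,"dy":0,"dz":0,"rx":0,"ry":0,"rz":-0.13},
    {"gripper":0.6,"dx":0,"dy":0,"dz":0,"rx":0,"ry":0,"rz":0}
  ]
}}

```text
time_s: 13.65
position: [0.4894, 0.0328, 0.2531]
ee_rot: [-2.218, 2.223, -0.001]
force: [0.7, 0.9, -4.1]
width: 0.709
grasp_force: 87.5
```

Run:
```python
from h import *
go(.533,-.336,.253,269.6)
```

```text
t13.7 p [0.4894 0.0328 0.2531] yaw -90.12 F [ 0.7  0.9 -4.1] w 0.709 g 87.5 q6 -1.50 zt [ 8.e-04  3.e-04 -1.e+00]
shift [ 0.3687 -0.0444 -0.    ]
rz 0.0048
```

Request:
{"name": "arm_command", "arguments": {
  "rows": [
    {"gripper":0.6,"dx":0.012,"dy":-0.002,"dz":0,"rx":0,"ry":0,"rz":0},
    {"gripper":0.6,"dx":0.03,"dy":-0.004,"dz":0,"rx":0,"ry":0,"rz":0},
    {"gripper":0.6,"dx":0.035,"dy":-0.004,"dz":0,"rx":0,"ry":0,"rz":0},
    {"gripper":0.6,"dx":0.035,"dy":-0.004,"dz":0,"rx":0,"ry":0,"rz":0},
    {"gripper":0.6,"dx":0.035,"dy":-0.004,"dz":0,"rx":0,"ry":0,"rz":0},
    {"gripper":0.6,"dx":0.035,"dy":-0.004,"dz":0,"rx":0,"ry":0,"rz":0},
    {"gripper":0.6,"dx":0.035,"dy":-0.004,"dz":0,"rx":0,"ry":0,"rz":0},
    {"gripper":0.6,"dx":0.035,"dy":-0.004,"dz":0,"rx":0,"ry":0,"rz":0},
    {"gripper":0.6,"dx":0.035,"dy":-0.004,"dz":0,"rx":0,"ry":0,"rz":0},
    {"gripper":0.6,"dx":0.035,"dy":-0.004,"dz":0,"rx":0,"ry":0,"rz":0}
  ]
}}

```text
time_s: 14.65
position: [0.5256, -0.2915, 0.2514]
ee_rot: [2.214, -2.228, -0.003]
force: [0.1, 0.1, -3.0]
width: 0.717
grasp_force: 87.5
```

Request:
{"name": "arm_command", "arguments": {
  "rows": [
    {"gripper":0.6,"dx":0.03,"dy":-0.004,"dz":0,"rx":0,"ry":0,"rz":0},
    {"gripper":0.6,"dx":0.012,"dy":-0.002,"dz":0,"rx":0,"ry":0,"rz":0},
    {"gripper":0.6,"dx":0.005,"dy":0,"dz":0,"rx":0,"ry":0,"rz":0},
    {"gripper":0.6,"dx":0,"dy":0,"dz":0,"rx":0,"ry":0,"rz":0}
  ]
}}

```text
time_s: 15.05
position: [0.5318, -0.3366, 0.2516]
ee_rot: [2.217, -2.226, -0.002]
force: [0.3, -0.8, -4.4]
width: 0.709
grasp_force: 87.5
```

Run:
```python
from h import *
go(.533,-.336,.253,269.6); s,w=grab('wrist','w7.png'); _,S=grab('scene','s7.png')
cv2.imwrite('pics/c7.png',np.hstack([cv2.resize(w,None,fx=.75,fy=.75),cv2.resize(S[110:250,240:360],(270,315))])[:,:,::-1])
```

```text
t15.1 p [ 0.5318 -0.3366  0.2516] yaw -90.24 F [ 0.3 -0.8 -4.4] w 0.709 g 87.5 q6 -2.13 zt [-0.0012  0.001  -1.    ]
shift [-0.0006 -0.0012 -0.0014]
rz 0.0028
```

View pics/c7.png

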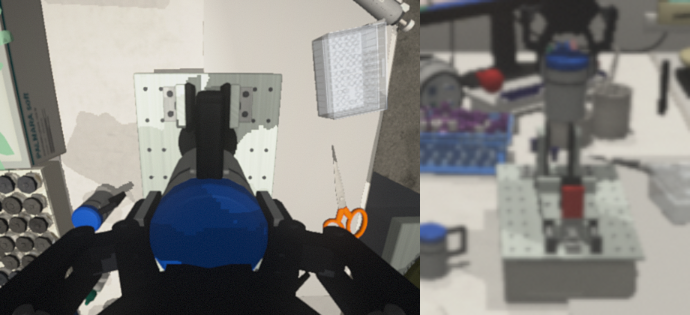

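The wrist view shows the handle at crop column 208, midway between the fork cheeks at about 182 and 234. I check that in numbers.

Run:
```python
from h import *
s=arm.sense();k=4/3
print('cheeks',onz('wrist',[[182*k,105*k],[234*k,105*k]],.159,s))
print('plate corners',onz('wrist',[[134*k,73*k],[283*k,73*k]],.08,s))
im=np.load('pics/wrist.npy');g=im.max(2).astype(int)
for r in (125,135,145,160): print(r,[ (int(a)) for a in np.where(np.abs(np.diff((g[r,215:345]<70).astype(int)))>0)[0]+215])
print(onz('wrist',[[208*k,125]],.2516+.011-.068+.083,s))
```

```text
cheeks [[ 0.55796131 -0.39499007  0.159     ]
 [ 0.50800751 -0.39485582  0.159     ]]
plate corners [[ 0.62601375 -0.43093356  0.08      ]
 [ 0.43865301 -0.43045131  0.08      ]]
125 [247, 259, 262, 306, 323, 330]
135 [247, 306]
145 [247, 305]
160 [247, 305, 336, 338]
[[ 0.53280049 -0.4058654   0.2776    ]]
```

Request:
{"name": "arm_command", "arguments": {
  "rows": [
    {"gripper":0.6,"dx":0,"dy":-0.001,"dz":0.01,"rx":0,"ry":0,"rz":0},
    {"gripper":0.6,"dx":0,"dy":0,"dz":0.018,"rx":0,"ry":0,"rz":0},
    {"gripper":0.6,"dx":0,"dy":0,"dz":0.018,"rx":0,"ry":0,"rz":0},
    {"gripper":0.6,"dx":0,"dy":0,"dz":0.018,"rx":0,"ry":0,"rz":0},
    {"gripper":0.6,"dx":0,"dy":0,"dz":0.016,"rx":0,"ry":0,"rz":0},
    {"gripper":0.6,"dx":0,"dy":0,"dz":0.014,"rx":0,"ry":0,"rz":0},
    {"gripper":0.6,"dx":0,"dy":0,"dz":0.009,"rx":0,"ry":0,"rz":0},
    {"gripper":0.6,"dx":0,"dy":0,"dz":0.004,"rx":0,"ry":0,"rz":0},
    {"gripper":0.6,"dx":0,"dy":0,"dz":0.002,"rx":0,"ry":0,"rz":0},
    {"gripper":0.6,"dx":0,"dy":0,"dz":0,"rx":0,"ry":0,"rz":0}
  ]
}}

```text
time_s: 16.15
position: [0.5337, -0.3366, 0.1436]
ee_rot: [-2.218, 2.224, -0.001]
force: [-0.4, -0.9, -3.0]
width: 0.713
grasp_force: 87.5
```

Request:
{"name": "arm_command", "arguments": {
  "rows": [
    {"gripper":0.6,"dx":0,"dy":0,"dz":0.002,"rx":0,"ry":0,"rz":0},
    {"gripper":0.6,"dx":0,"dy":0,"dz":0.001,"rx":0,"ry":0,"rz":0},
    {"gripper":0.6,"dx":0,"dy":0,"dz":0,"rx":0,"ry":0,"rz":0}
  ]
}}

```text
time_s: 16.45
position: [0.5334, -0.3366, 0.1404]
ee_rot: [-2.218, 2.224, -0.0]
force: [0.1, -0.6, -2.9]
width: 0.71
grasp_force: 87.5
```

Request:
{"name": "arm_command", "arguments": {
  "rows": [
    {"gripper":0.6,"dx":0,"dy":0,"dz":0.001,"rx":0,"ry":0,"rz":0},
    {"gripper":0.6,"dx":0,"dy":0,"dz":0.001,"rx":0,"ry":0,"rz":0},
    {"gripper":0.6,"dx":0,"dy":0,"dz":0,"rx":0,"ry":0,"rz":0}
  ]
}}

```text
time_s: 16.75
position: [0.5333, -0.3364, 0.1382]
ee_rot: [2.219, -2.224, -0.0]
force: [-0.3, 0.3, -4.2]
width: 0.715
grasp_force: 87.5
```

Request:
{"name": "arm_command", "arguments": {
  "rows": [
    {"gripper":0.6,"dx":0,"dy":0,"dz":0.001,"rx":0,"ry":0,"rz":0},
    {"gripper":0.6,"dx":0,"dy":0,"dz":0,"rx":0,"ry":0,"rz":0}
  ]
}}

```text
time_s: 16.95
position: [0.5335, -0.3366, 0.1376]
ee_rot: [-2.219, 2.224, -0.001]
force: [-0.6, 1.1, -1.1]
width: 0.713
grasp_force: 87.7
```

Request:
{"name": "arm_command", "arguments": {
  "rows": [
    {"gripper":0.6,"dx":0,"dy":0,"dz":0.0007,"rx":0,"ry":0,"rz":0},
    {"gripper":0.8,"dx":0,"dy":0,"dz":0,"rx":0,"ry":0,"rz":0},
    {"gripper":1,"dx":0,"dy":0,"dz":0,"rx":0,"ry":0,"rz":0},
    {"gripper":1,"dx":0,"dy":0,"dz":0,"rx":0,"ry":0,"rz":0},
    {"gripper":1,"dx":0,"dy":0,"dz":-0.01,"rx":0,"ry":0,"rz":0},
    {"gripper":1,"dx":0,"dy":0,"dz":-0.02,"rx":0,"ry":0,"rz":0},
    {"gripper":1,"dx":0,"dy":0,"dz":-0.03,"rx":0,"ry":0,"rz":0},
    {"gripper":1,"dx":0,"dy":0,"dz":-0.03,"rx":0,"ry":0,"rz":0},
    {"gripper":1,"dx":0,"dy":0,"dz":-0.03,"rx":0,"ry":0,"rz":0},
    {"gripper":1,"dx":0,"dy":0,"dz":-0.01,"rx":0,"ry":0,"rz":0}
  ]
}}

```text
time_s: 17.95
position: [0.5348, -0.3374, 0.271]
ee_rot: [-2.218, 2.223, -0.009]
force: [0.5, -0.3, -0.2]
width: 1.0
grasp_force: 0.0
```

Request:
{"name": "arm_command", "arguments": {
  "rows": [
    {"gripper":1,"dx":0,"dy":0,"dz":0,"rx":0,"ry":0,"rz":0.14},
    {"gripper":1,"dx":0,"dy":0,"dz":0,"rx":0,"ry":0,"rz":0.143},
    {"gripper":1,"dx":0,"dy":0,"dz":0,"rx":0,"ry":0,"rz":0.143},
    {"gripper":1,"dx":0,"dy":0,"dz":0,"rx":0,"ry":0,"rz":0.143},
    {"gripper":1,"dx":0,"dy":0,"dz":0,"rx":0,"ry":0,"rz":0.143},
    {"gripper":1,"dx":0,"dy":0,"dz":0,"rx":0,"ry":0,"rz":0.143},
    {"gripper":1,"dx":0,"dy":0,"dz":0,"rx":0,"ry":0,"rz":0.143},
    {"gripper":1,"dx":0,"dy":0,"dz":0,"rx":0,"ry":0,"rz":0.143},
    {"gripper":1,"dx":0,"dy":0,"dz":0,"rx":0,"ry":0,"rz":0.143},
    {"gripper":1,"dx":0,"dy":0,"dz":0,"rx":0,"ry":0,"rz":0.143}
  ]
}}

```text
time_s: 18.95
position: [0.5332, -0.3363, 0.2661]
ee_rot: [0.212, -3.134, -0.001]
force: [-0.3, -0.9, 0.2]
width: 1.001
grasp_force: 0.0
```

Request:
{"name": "arm_command", "arguments": {
  "rows": [
    {"gripper":1,"dx":0,"dy":0.01,"dz":0,"rx":0,"ry":0,"rz":0.143},
    {"gripper":1,"dx":0,"dy":0.025,"dz":0,"rx":0,"ry":0,"rz":0},
    {"gripper":1,"dx":0,"dy":0.03,"dz":0,"rx":0,"ry":0,"rz":0},
    {"gripper":1,"dx":0,"dy":0.03,"dz":0,"rx":0,"ry":0,"rz":0},
    {"gripper":1,"dx":0,"dy":0.03,"dz":0,"rx":0,"ry":0,"rz":0},
    {"gripper":1,"dx":0,"dy":0.025,"dz":0,"rx":0,"ry":0,"rz":0},
    {"gripper":1,"dx":0,"dy":0.014,"dz":0,"rx":0,"ry":0,"rz":0},
    {"gripper":1,"dx":0,"dy":0,"dz":0,"rx":0,"ry":0,"rz":0},
    {"gripper":1,"dx":0,"dy":0,"dz":0,"rx":0,"ry":0,"rz":0}
  ]
}}

```text
time_s: 19.85
position: [0.5324, -0.1731, 0.2666]
ee_rot: [0.002, 3.142, -0.001]
force: [-0.5, 0.3, 0.3]
width: 1.005
grasp_force: 0.0
```

Run:
```python
from h import *
st(); s,w=grab('wrist','w8.png'); _,t=grab('top','t8.png')
cv2.imwrite('pics/c8.png',np.hstack([cv2.resize(w[60:380],None,fx=.9,fy=.9)[:, :],cv2.resize(t[195:300,330:440],(288,288))])[:,:,::-1])
lid(t,'top',.174,None,(365,225,420,275))
```

```text
t19.9 p [ 0.5324 -0.1731  0.2666] yaw 179.91 F [-0.5  0.3  0.3] w 1.005 g 0.0 q6 -0.31 zt [ 0.e+00 -6.e-04 -1.e+00]Traceback (most recent call last):
  File "<stdin>", line 4, in <module>
  File "h.py", line 27, in lid
    c=max(cv2.findContours(k,0,1)[0],key=cv2.contourArea);(u,v),ax,_=cv2.fitEllipse(c)
ValueError: max() iterable argument is empty
```

View pics/c8.png

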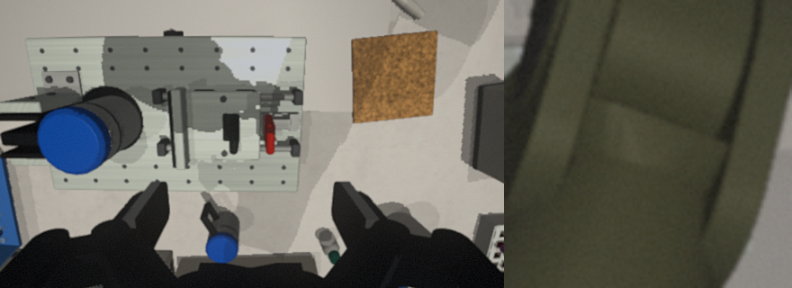

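The canister stands upright at crop (75,140) with its handle in the fork. The red lever is at crop (269,134) and the black post at (232,133). I measure both.

Run:
```python
from h import *
s=arm.sense();im=np.load('pics/wrist.npy');hs=cv2.cvtColor(im,cv2.COLOR_RGB2HSV);g=im.max(2)
def box(m,x0,y0,x1,y1,n):
    k=np.zeros_like(m);k[y0:y1,x0:x1]=m[y0:y1,x0:x1];c=max(cv2.findContours(k,0,1)[0],key=cv2.contourArea);x,y,w,h=cv2.boundingRect(c)
    print(n,(x,y,w,h),'top corners z.161',np.round(onz('wrist',[[x,y],[x+w,y],[x,y+h],[x+w,y+h]],.161,s)[:,:2],4).tolist())
box(cv2.inRange(hs,(0,120,60),(8,255,255))|cv2.inRange(hs,(170,120,60),(180,255,255)),280,170,320,240,'red')
box((g<60).astype(np.uint8)*255,245,175,272,235,'post')
lid(im,'wrist',.174,s,(30,160,140,270))
print('bar',onz('wrist',[[168/.9,60+100/.9],[188/.9,60+100/.9]],.134,s))
```

```text
red (294, 188, 12, 43) top corners z.161 [[0.5122, -0.1618], [0.5122, -0.1523], [0.5482, -0.1614], [0.5482, -0.1515]]
post (248, 186, 18, 45) top corners z.161 [[0.5104, -0.1982], [0.5105, -0.184], [0.5481, -0.1993], [0.5482, -0.1845]]
wrist lid 81.5 215.1 [72.  82.7] [ 0.5303 -0.3283  0.174 ]
bar [[ 0.50241277 -0.25409133  0.134     ]
 [ 0.50252581 -0.23462494  0.134     ]]
```

Request:
{"name": "arm_command", "arguments": {
  "rows": [
    {"gripper":0.8,"dx":0,"dy":-0.003,"dz":0.02,"rx":0,"ry":0,"rz":0},
    {"gripper":0.8,"dx":0,"dy":-0.003,"dz":0.025,"rx":0,"ry":0,"rz":0},
    {"gripper":0.8,"dx":0,"dy":0,"dz":0.025,"rx":0,"ry":0,"rz":0},
    {"gripper":0.8,"dx":0,"dy":0,"dz":0.01,"rx":0,"ry":0,"rz":0},
    {"gripper":0.8,"dx":0,"dy":0,"dz":0,"rx":0,"ry":0,"rz":0}
  ],
  "grip_force": 30
}}

```text
time_s: 20.45
position: [0.5311, -0.179, 0.1851]
ee_rot: [-0.005, -3.139, -0.001]
force: [-0.1, -0.4, -0.1]
width: 0.801
grasp_force: 0.0
```

Request:
{"name": "arm_command", "arguments": {
  "rows": [
    {"gripper":0.8,"dx":0,"dy":0,"dz":0.01,"rx":0,"ry":0,"rz":0},
    {"gripper":0.8,"dx":0,"dy":0,"dz":0.015,"rx":0,"ry":0,"rz":0},
    {"gripper":0.8,"dx":0,"dy":0,"dz":0.015,"rx":0,"ry":0,"rz":0},
    {"gripper":0.8,"dx":0,"dy":0,"dz":0.01,"rx":0,"ry":0,"rz":0},
    {"gripper":0.8,"dx":0,"dy":0,"dz":0.005,"rx":0,"ry":0,"rz":0},
    {"gripper":0.8,"dx":0,"dy":0,"dz":0,"rx":0,"ry":0,"rz":0}
  ]
}}

```text
time_s: 21.05
position: [0.5322, -0.1786, 0.1314]
ee_rot: [-0.003, -3.141, -0.0]
force: [0.2, 1.0, 0.4]
width: 0.795
grasp_force: 0.0
```

Request:
{"name": "arm_command", "arguments": {
  "rows": [
    {"gripper":0.55,"dx":0,"dy":-0.002,"dz":0,"rx":0,"ry":0,"rz":0},
    {"gripper":0.45,"dx":0,"dy":-0.001,"dz":0,"rx":0,"ry":0,"rz":0},
    {"gripper":0.45,"dx":0,"dy":0,"dz":0,"rx":0,"ry":0,"rz":0},
    {"gripper":0.45,"dx":0,"dy":0,"dz":0,"rx":0,"ry":0,"rz":0}
  ]
}}

```text
time_s: 21.45
position: [0.5332, -0.181, 0.1328]
ee_rot: [0.002, 3.139, 0.002]
force: [0.8, 4.1, 4.1]
width: 0.452
grasp_force: 2.7
```

Request:
{"name": "arm_command", "arguments": {
  "rows": [
    {"gripper":0.3,"dx":0,"dy":0,"dz":0,"rx":0,"ry":0,"rz":0},
    {"gripper":0.3,"dx":0,"dy":0,"dz":0,"rx":0,"ry":0,"rz":0},
    {"gripper":0.2,"dx":0,"dy":0,"dz":0,"rx":0,"ry":0,"rz":0},
    {"gripper":0.2,"dx":0,"dy":0,"dz":0,"rx":0,"ry":0,"rz":0}
  ]
}}

```text
time_s: 21.85
position: [0.5333, -0.182, 0.1331]
ee_rot: [0.004, 3.139, -0.001]
force: [-0.0, 1.4, 8.1]
width: 0.378
grasp_force: 29.3
```

Request:
{"name": "arm_command", "arguments": {
  "rows": [
    {"gripper":0.1,"dx":0,"dy":0,"dz":0,"rx":0,"ry":0,"rz":0},
    {"gripper":0.1,"dx":0,"dy":0,"dz":0,"rx":0,"ry":0,"rz":0},
    {"gripper":0.1,"dx":0,"dy":0,"dz":0,"rx":0,"ry":0,"rz":0}
  ],
  "grip_force": 50
}}

```text
time_s: 22.15
position: [0.5333, -0.182, 0.1332]
ee_rot: [0.004, 3.139, -0.0]
force: [-1.2, 0.8, 8.4]
width: 0.371
grasp_force: 49.1
```

Run:
```python
from h import *
st(); s,w=grab('wrist','w9.png')
cv2.imwrite('pics/c9.png',cv2.resize(w[130:400,130:430],None,fx=2,fy=2)[:,:,::-1])
```

```text
t22.1 p [ 0.5333 -0.182   0.1332] yaw 179.86 F [-1.2  0.8  8.4] w 0.371 g 49.1 q6 -0.33 zt [ 2.8e-03 -2.0e-04 -1.0e+00]
```

View pics/c9.png

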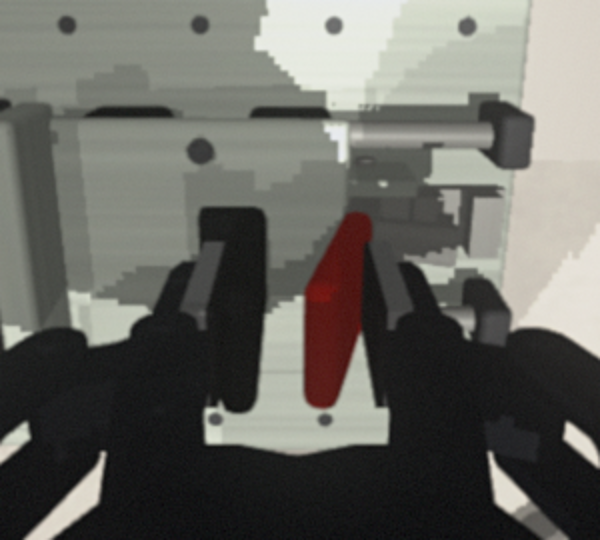

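The pads hold the post and the tilted red lever (crop about (235,310) and (335,310)), and it is firm at full squeeze. I slide it in steps.

Request:
{"name": "arm_command", "arguments": {
  "rows": [
    {"gripper":0.1,"dx":0,"dy":-0.003,"dz":0,"rx":0,"ry":0,"rz":0},
    {"gripper":0.1,"dx":0,"dy":-0.004,"dz":0,"rx":0,"ry":0,"rz":0},
    {"gripper":0.1,"dx":0,"dy":0,"dz":0,"rx":0,"ry":0,"rz":0}
  ]
}}

```text
time_s: 22.5
position: [0.5332, -0.189, 0.1332]
ee_rot: [0.004, 3.139, 0.0]
force: [-0.9, 0.4, 9.0]
width: 0.372
grasp_force: 50.1
```

Request:
{"name": "arm_command", "arguments": {
  "rows": [
    {"gripper":0.1,"dx":0,"dy":-0.004,"dz":0,"rx":0,"ry":0,"rz":0},
    {"gripper":0.1,"dx":0,"dy":-0.006,"dz":0,"rx":0,"ry":0,"rz":0},
    {"gripper":0.1,"dx":0,"dy":-0.006,"dz":0,"rx":0,"ry":0,"rz":0},
    {"gripper":0.1,"dx":0,"dy":-0.006,"dz":0,"rx":0,"ry":0,"rz":0},
    {"gripper":0.1,"dx":0,"dy":-0.005,"dz":0,"rx":0,"ry":0,"rz":0},
    {"gripper":0.1,"dx":0,"dy":-0.004,"dz":0,"rx":0,"ry":0,"rz":0},
    {"gripper":0.1,"dx":0,"dy":-0.004,"dz":0,"rx":0,"ry":0,"rz":0},
    {"gripper":0.1,"dx":0,"dy":-0.003,"dz":0,"rx":0,"ry":0,"rz":0},
    {"gripper":0.1,"dx":0,"dy":-0.002,"dz":0,"rx":0,"ry":0,"rz":0},
    {"gripper":0.1,"dx":0,"dy":0,"dz":0,"rx":0,"ry":0,"rz":0}
  ]
}}

```text
time_s: 23.5
position: [0.533, -0.2284, 0.1333]
ee_rot: [0.004, 3.139, 0.002]
force: [-1.6, 3.8, 11.2]
width: 0.367
grasp_force: 49.4
```

Request:
{"name": "arm_command", "arguments": {
  "rows": [
    {"gripper":0.1,"dx":0,"dy":-0.002,"dz":0,"rx":0,"ry":0,"rz":0},
    {"gripper":0.1,"dx":0,"dy":-0.002,"dz":0,"rx":0,"ry":0,"rz":0},
    {"gripper":0.1,"dx":0,"dy":0,"dz":0,"rx":0,"ry":0,"rz":0}
  ]
}}

```text
time_s: 23.8
position: [0.5329, -0.2319, 0.1333]
ee_rot: [0.003, 3.139, 0.004]
force: [-1.7, 4.9, 12.0]
width: 0.368
grasp_force: 49.6
```

Request:
{"name": "arm_command", "arguments": {
  "rows": [
    {"gripper":0.1,"dx":0,"dy":-0.0015,"dz":0,"rx":0,"ry":0,"rz":0},
    {"gripper":0.1,"dx":0,"dy":-0.0015,"dz":0,"rx":0,"ry":0,"rz":0},
    {"gripper":0.1,"dx":0,"dy":0,"dz":0,"rx":0,"ry":0,"rz":0}
  ]
}}

```text
time_s: 24.1
position: [0.5329, -0.2322, 0.1334]
ee_rot: [0.001, 3.139, 0.011]
force: [-2.8, 14.3, 15.3]
width: 0.368
grasp_force: 48.2
```

Request:
{"name": "arm_command", "arguments": {
  "rows": [
    {"gripper":0.1,"dx":0,"dy":-0.0012,"dz":0,"rx":0,"ry":0,"rz":0},
    {"gripper":0.1,"dx":0,"dy":0,"dz":0,"rx":0,"ry":0,"rz":0}
  ]
}}

```text
time_s: 24.3
position: [0.5328, -0.2323, 0.1334]
ee_rot: [0.0, 3.139, 0.014]
force: [-2.1, 17.6, 17.3]
width: 0.367
grasp_force: 47.5
```

Run:
```python
from h import *
st(); s,w=grab('wrist','w10.png'); _,S=grab('scene','s10.png'); _,t=grab('top','t10.png')
def msk(im,x0,y0,x1,y1):
    hs=cv2.cvtColor(im,cv2.COLOR_RGB2HSV);m=cv2.inRange(hs,(100,120,40),(125,255,255));k=np.zeros_like(m);k[y0:y1,x0:x1]=m[y0:y1,x0:x1]
    cs=cv2.findContours(k,0,1)[0]; return max(cs,key=cv2.contourArea) if cs else None
for n,im,b in(('wrist',w,(0,60,240,330)),('scene',S,(270,120,345,215)),('top',t,(350,210,440,290))):
    c=msk(im,*b)
    if c is None: print(n,'none');continue
    p=c[:,0];e=[p[p[:,0].argmin()],p[p[:,0].argmax()],p[p[:,1].argmin()],p[p[:,1].argmax()]]
    print(n,cv2.contourArea(c),[x.tolist() for x in e]);print(np.round(onz(n,e,.174,s)[:,:2],4).tolist())
# red lever in the wrist view
hs=cv2.cvtColor(w,cv2.COLOR_RGB2HSV);m=cv2.inRange(hs,(0,120,40),(8,255,255))|cv2.inRange(hs,(170,120,40),(180,255,255));m[:150]=0;m[350:]=0;m[:,:230]=0;m[:,350:]=0
x,y,ww,h=cv2.boundingRect(max(cv2.findContours(m,0,1)[0],key=cv2.contourArea));print('lever',x,y,ww,h)
g=cv2.cvtColor(w,cv2.COLOR_RGB2GRAY)
for r in(200,215,230): print(r,g[r,120:240:3].tolist())
```

```text
t24.3 p [ 0.5328 -0.2323  0.1334] yaw 180.00 F [-2.1 17.6 17.3] w 0.367 g 47.5 q6 -0.42 zt [ 0.0028  0.0092 -1.    ]
wrist 6867.5 [[0, 235], [91, 327], [0, 235], [0, 329]]
[[0.4978, -0.3257], [0.533, -0.3008], [0.4978, -0.3257], [0.5348, -0.3361]]
scene 26.0 [[295, 167], [300, 170], [297, 165], [297, 171]]
[[0.5592, -0.3348], [0.5449, -0.3074], [0.5511, -0.3536], [0.5554, -0.2984]]
top none
lever 283 236 33 98
200 [148, 147, 146, 146, 151, 125, 91, 79, 83, 84, 82, 82, 99, 127, 130, 129, 150, 149, 150, 149, 149, 150, 151, 150, 151, 150, 152, 148, 151, 152, 150, 150, 151, 150, 153, 132, 73, 66, 124, 149]
215 [142, 145, 146, 144, 149, 139, 114, 80, 85, 82, 83, 84, 83, 122, 129, 128, 148, 151, 151, 150, 153, 151, 149, 151, 153, 153, 152, 152, 151, 151, 154, 153, 152, 152, 150, 149, 135, 133, 133, 134]
230 [48, 146, 145, 145, 145, 148, 128, 95, 81, 81, 79, 81, 83, 95, 128, 129, 125, 149, 148, 150, 148, 150, 150, 150, 152, 150, 152, 151, 148, 148, 150, 148, 147, 138, 128, 130, 128, 132, 133, 130]
```

Run:
```python
from h import *
import warnings
a=cv2.imread('pics/w9.png',0);b=cv2.imread('pics/w10.png',0);w8=cv2.imread('pics/w8.png',0)
# clamp-fixed patches: bar+plate region shift between w9 and w10
for (x0,y0,x1,y1) in((128,185,180,240),(215,195,245,215),(230,232,265,300),(283,236,316,330)):
    T=a[y0:y1,x0:x1];r=cv2.matchTemplate(b[y0-20:y1+20,x0-20:x1+20],T,cv2.TM_CCOEFF_NORMED);_,v,_,l=cv2.minMaxLoc(r);print((x0,y0),'shift',l[0]-20,l[1]-20,round(v,2))
s=arm.sense()
print('bar now', np.round(onz('wrist',[[135,200],[157,200]],.134,s),4))
s9=dict(s);s9['position']=np.array([.5333,-.182,.1332]);s9['ee_rot']=np.array([.004,3.139,0.])
print(a[200,120:240:3].tolist()); print('bar w9 at same px',np.round(onz('wrist',[[135,200],[157,200]],.134,s9),4))
```

```text
(128, 185) shift 0 0 0.97
(215, 195) shift 0 0 0.98
(230, 232) shift 0 0 0.97
(283, 236) shift 0 2 0.96
bar now [[ 0.496  -0.2971  0.134 ]
 [ 0.496  -0.2871  0.134 ]]
[135, 131, 134, 133, 136, 112, 78, 74, 76, 74, 75, 75, 84, 109, 116, 115, 118, 135, 136, 134, 138, 135, 136, 136, 136, 138, 135, 137, 136, 136, 137, 137, 136, 137, 138, 120, 60, 61, 115, 138]
bar w9 at same px [[ 0.4964 -0.2468  0.134 ]
 [ 0.4964 -0.2368  0.134 ]]
```

Run:
```python
from h import *
a=cv2.imread('pics/w9.png',0);b=cv2.imread('pics/w10.png',0);c=cv2.imread('pics/w8.png',0)
s=arm.sense()
s9=dict(s);s9['position']=np.array([.5333,-.182,.1332]);s9['ee_rot']=np.array([.004,3.139,0.])
s8=dict(s);s8['position']=np.array([.5324,-.1731,.2666]);s8['ee_rot']=np.array([.002,3.142,-.001])
for r in(200,225): print(r,'w9',a[r,80:164:3].tolist());print('w10',b[r,80:164:3].tolist())
for r in(175,185,195): print(r,'w8',c[r,176:220:2].tolist())
for n,ss,px in(('w9',s9,range(80,164,10)),('w8',s8,range(176,220,6)),('w10',s,range(80,164,10))):
    r=200 if n!='w8' else 185
    print(n,[(p,round(onz('wrist',[[p,r]],.134,ss)[0,1],4)) for p in px])
```

```text
200 w9 [108, 119, 116, 117, 118, 117, 119, 121, 59, 52, 37, 29, 61, 135, 134, 133, 136, 136, 119, 91, 76, 75, 77, 74, 74, 78, 90, 116]
w10 [79, 78, 81, 79, 79, 79, 79, 75, 80, 80, 47, 31, 59, 149, 145, 147, 147, 149, 132, 101, 79, 83, 80, 79, 80, 91, 127, 130]
225 w9 [74, 74, 76, 40, 35, 171, 216, 216, 218, 216, 220, 175, 27, 38, 133, 133, 133, 135, 131, 121, 93, 75, 76, 71, 74, 75, 101, 116]
w10 [74, 74, 74, 75, 72, 76, 75, 75, 77, 76, 72, 58, 25, 37, 144, 145, 144, 146, 148, 132, 103, 81, 83, 80, 80, 82, 91, 129]
175 w8 [55, 57, 65, 77, 86, 67, 26, 68, 114, 113, 110, 114, 93, 61, 62, 64, 99, 98, 99, 114, 116, 115]
185 w8 [185, 187, 188, 187, 191, 136, 41, 34, 105, 111, 113, 113, 104, 67, 61, 62, 88, 97, 99, 108, 112, 114]
195 w8 [179, 176, 175, 179, 188, 193, 105, 30, 79, 112, 110, 110, 109, 82, 62, 63, 81, 98, 97, 107, 113, 115]
w9 [(80, np.float64(-0.2723)), (90, np.float64(-0.2676)), (100, np.float64(-0.263)), (110, np.float64(-0.2583)), (120, np.float64(-0.2537)), (130, np.float64(-0.2491)), (140, np.float64(-0.2445)), (150, np.float64(-0.24)), (160, np.float64(-0.2354))]
w8 [(176, np.float64(-0.2642)), (182, np.float64(-0.2589)), (188, np.float64(-0.2535)), (194, np.float64(-0.2482)), (200, np.float64(-0.2429)), (206, np.float64(-0.2375)), (212, np.float64(-0.2322)), (218, np.float64(-0.2269))]
w10 [(80, np.float64(-0.3223)), (90, np.float64(-0.3177)), (100, np.float64(-0.3131)), (110, np.float64(-0.3085)), (120, np.float64(-0.3039)), (130, np.float64(-0.2993)), (140, np.float64(-0.2948)), (150, np.float64(-0.2903)), (160, np.float64(-0.2858))]
```

The clamp's front edge is now at y≈-0.3095, which is the canister face at its seat (-0.3407+0.031), and the stop is firm at 17 N. So the canister is home. I ease the push and let go.

Request:
{"name": "arm_command", "arguments": {
  "rows": [
    {"gripper":0.1,"dx":0,"dy":0.0015,"dz":0,"rx":0,"ry":0,"rz":0},
    {"gripper":0.1,"dx":0,"dy":0.0015,"dz":0,"rx":0,"ry":0,"rz":0},
    {"gripper":0.1,"dx":0,"dy":0,"dz":0,"rx":0,"ry":0,"rz":0}
  ]
}}

```text
time_s: 24.75
position: [0.5329, -0.2321, 0.1333]
ee_rot: [0.002, 3.139, 0.005]
force: [-2.7, 8.6, 13.0]
width: 0.367
grasp_force: 55.0
```

Request:
{"name": "arm_command", "arguments": {
  "rows": [
    {"gripper":0.42,"dx":0,"dy":0,"dz":0,"rx":0,"ry":0,"rz":0},
    {"gripper":0.5,"dx":0,"dy":0.001,"dz":0,"rx":0,"ry":0,"rz":0},
    {"gripper":0.6,"dx":0,"dy":0.001,"dz":0,"rx":0,"ry":0,"rz":0},
    {"gripper":0.75,"dx":0,"dy":0.001,"dz":0,"rx":0,"ry":0,"rz":0},
    {"gripper":0.75,"dx":0,"dy":0.001,"dz":0,"rx":0,"ry":0,"rz":0},
    {"gripper":0.75,"dx":0,"dy":0,"dz":0,"rx":0,"ry":0,"rz":0}
  ]
}}

```text
time_s: 25.35
position: [0.5321, -0.2302, 0.1317]
ee_rot: [-0.003, -3.142, 0.001]
force: [0.7, 0.1, -0.3]
width: 0.751
grasp_force: 0.0
```

Run:
```python
from h import *
s,M=st(); s,w=grab('wrist','w11.png'); b=cv2.cvtColor(w,cv2.COLOR_RGB2GRAY)
for r in(200,):
    print(b[r,80:170:3].tolist(),[(p,round(onz('wrist',[[p,r]],.134,s)[0,1],4)) for p in range(80,170,10)])
hs=cv2.cvtColor(w,cv2.COLOR_RGB2HSV);m=cv2.inRange(hs,(0,120,40),(8,255,255))|cv2.inRange(hs,(170,120,40),(180,255,255));m[:150]=0;m[360:]=0;m[:,:230]=0;m[:,370:]=0
x,y,ww,h=cv2.boundingRect(max(cv2.findContours(m,0,1)[0],key=cv2.contourArea));print('lever',x,y,ww,h,onz('wrist',[[x,y+h],[x+ww,y+h]],.161,s))
```

```text
t25.4 p [ 0.5321 -0.2302  0.1317] yaw 179.88 F [ 0.7  0.1 -0.3] w 0.751 g 0.0 q6 -0.41 zt [-0.e+00 -7.e-04 -1.e+00]
[76, 76, 79, 76, 78, 77, 76, 79, 75, 33, 30, 136, 143, 142, 142, 143, 138, 113, 78, 79, 82, 78, 80, 78, 96, 127, 125, 128, 128, 146] [(80, np.float64(-0.3196)), (90, np.float64(-0.315)), (100, np.float64(-0.3103)), (110, np.float64(-0.3057)), (120, np.float64(-0.3012)), (130, np.float64(-0.2966)), (140, np.float64(-0.2921)), (150, np.float64(-0.2876)), (160, np.float64(-0.2831))]
lever 310 239 30 102 [[ 0.54718008 -0.21796312  0.161     ]
 [ 0.54727047 -0.20577888  0.161     ]]
```

The lever sprang back fully (offset to the bar 0.099, against 0.0995 at the start). The clamp has travelled about 0.054, so the pawl is in the last notch. I retreat upward and check.

Request:
{"name": "arm_command", "arguments": {
  "rows": [
    {"gripper":0.75,"dx":0,"dy":0,"dz":-0.008,"rx":0,"ry":0,"rz":0},
    {"gripper":0.75,"dx":0,"dy":0,"dz":-0.015,"rx":0,"ry":0,"rz":0},
    {"gripper":0.75,"dx":0,"dy":0,"dz":-0.02,"rx":0,"ry":0,"rz":0},
    {"gripper":0.75,"dx":0,"dy":0,"dz":-0.025,"rx":0,"ry":0,"rz":0},
    {"gripper":0.75,"dx":0,"dy":0.01,"dz":-0.03,"rx":0,"ry":0,"rz":0},
    {"gripper":0.75,"dx":0,"dy":0.02,"dz":-0.02,"rx":0,"ry":0,"rz":0},
    {"gripper":0.75,"dx":0,"dy":0.025,"dz":-0.01,"rx":0,"ry":0,"rz":0},
    {"gripper":0.75,"dx":0,"dy":0,"dz":0,"rx":0,"ry":0,"rz":0},
    {"gripper":0.75,"dx":0,"dy":0,"dz":0,"rx":0,"ry":0,"rz":0}
  ]
}}

```text
time_s: 26.3
position: [0.5325, -0.1748, 0.2602]
ee_rot: [0.001, 3.141, -0.001]
force: [-0.2, 0.8, -0.2]
width: 0.744
grasp_force: 0.0
```

Run:
```python
from h import *
st(); s,w=grab('wrist','w12.png')
lid(w,'wrist',.174,s,(20,140,200,290))
hs=cv2.cvtColor(w,cv2.COLOR_RGB2HSV);m=cv2.inRange(hs,(0,120,60),(8,255,255))|cv2.inRange(hs,(170,120,60),(180,255,255));m[:150]=0;m[300:]=0;m[:,:180]=0;m[:,370:]=0
x,y,ww,h=cv2.boundingRect(max(cv2.findContours(m,0,1)[0],key=cv2.contourArea));print('lever',x,y,ww,h,onz('wrist',[[x,y+h],[x+ww,y+h]],.161,s)[:,:2])
b=cv2.cvtColor(w,cv2.COLOR_RGB2GRAY)
for r in(185,195): print(b[r,120:200:2].tolist(),[(p,round(onz('wrist',[[p,r]],.134,s)[0,1],4)) for p in range(120,200,10)])
```

```text
t26.3 p [ 0.5325 -0.1748  0.2602] yaw 179.95 F [-0.2  0.8 -0.2] w 0.744 g 0.0 q6 -0.32 zt [ 9.e-04 -9.e-04 -1.e+00]
wrist lid 70.2 216.9 [73.4 84.9] [ 0.5304 -0.3346  0.174 ]
lever 230 188 15 45 [[ 0.54794211 -0.21446476]
 [ 0.54793584 -0.20237164]]
[57, 60, 59, 30, 62, 174, 187, 153, 110, 95, 64, 63, 64, 63, 78, 148, 113, 108, 105, 115, 114, 114, 117, 115, 116, 117, 117, 114, 117, 117, 115, 116, 115, 118, 117, 115, 114, 114, 114, 115] [(120, np.float64(-0.3131)), (130, np.float64(-0.3042)), (140, np.float64(-0.2954)), (150, np.float64(-0.2866)), (160, np.float64(-0.2778)), (170, np.float64(-0.269)), (180, np.float64(-0.2603)), (190, np.float64(-0.2516))]
[43, 59, 62, 50, 31, 104, 169, 168, 176, 186, 135, 74, 66, 74, 70, 118, 174, 177, 177, 188, 195, 194, 197, 198, 198, 200, 197, 178, 182, 181, 128, 115, 118, 120, 113, 47, 34, 31, 28, 32] [(120, np.float64(-0.3143)), (130, np.float64(-0.3054)), (140, np.float64(-0.2965)), (150, np.float64(-0.2876)), (160, np.float64(-0.2787)), (170, np.float64(-0.2699)), (180, np.float64(-0.2611)), (190, np.float64(-0.2523))]
```

```bash
python3 -c "
from rig import arm
print(arm.finish_job())"
```

```text
the job is handed in; nothing more can be done
None
```

The job is handed in at about 26 s. The canister went from the heater to the mat, then to the fork, and the clamp is locked against it at about 0.054 m with the robot clear; lock and final position come from wrist-camera measurements, and I did not pull on the clamp to test the lock or re-measure the two bystanders.

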